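Stopper the flask and set the shaker dial

TASK

Get the amber flask on the shaker ready to run: first put the cork stopper from its wooden rest fully home in the flask's neck, then turn the dial on the control box until its pointed end stands at the wedge-shaped mark on the rim around it. Leave the mark where it is, let go of everything, and do not disturb the jar, the glass bird or the spanner.

Things in the scene. Friction and masses are not known exactly. Their poses are not given: they have to be found in the camera images.
- shaker: Grey orbital shaker, 180 x 180 x 52 mm, fixed to the bench, standing left or right; the flask is clamped at the centre of its top. Origin: centre of its underside, z up.
- flask_mouth (a point): Centre of the mouth of the amber conical glass flask, in the plane of its rim, 182 mm above the bench. Flask 130 mm tall, foot 92 mm across; the neck is upright, 52 mm across outside at the rim, 46 below it, at least 38 mm inside, straight for the upper 38 mm. It does not move on the shaker.
- stopper: Loose cork stopper, 87 mm tall, 80 g or so, round about its z axis (up). Origin: centre of its lower end. Tapered plug: 22 mm across at the lower end, 31 mm at 35 mm up; then a flange 48 mm across, 8 mm thick (35 to 43 mm up), then a round grip 32 mm across from 43 to 87 mm up. Starts upright in the rest, flange on its top.
- stopper_flange (a point): Point on the stopper's axis at the flange's underside, 35 mm above the stopper's lower end; it comes to the rim of the flask when the stopper is fully home.
- stopper_grip (a point): Point on the stopper's axis 68 mm above its lower end, in the round grip (32 mm across): a good place for the fingers from above.
- rest: Dark wooden block, 80 x 80 x 50 mm, fixed, with a hole 41 mm wide and 42 mm deep in the middle of its top, in which the stopper hangs. Origin: centre of its underside.
- controller: Grey control box, 170 x 170 x 60 mm, fixed, standing left or right (across from the shaker), with the dial on top. Origin: centre of its underside, z up; its -x side is the zero direction of the dial and the mark.
- dial (a joint): Angle of the black dial, rad, 0 to 2.6: 0 when its pointed end is towards the box's -x side, growing clockwise seen from above. It turns stiffly (0.06 N m) and stays where it is left. Disc 76 mm across, top 73 mm above the bench, with an upright bar grip across it, 70 mm long, 16 thick, top 115 mm above the bench. One end of the bar has a low beak with a white line: the pointed end.
- dial_grip (a point): Point on the dial's upright axis in the bar grip, 99 mm above the bench; its -x axis points along the bar to the pointed end.
- pointer (a point): Tip of the dial's pointed end, 46 mm from the dial's axis, 72 mm above the bench.
- bezel (a joint): Angle of the mark, rad, measured as the dial's: the pointer is at the mark when joint dial equals joint bezel. It varies from run to run and is to be left alone.
- mark (a point): Inner tip of the black wedge (17 mm wide, 9 mm high, top 72 mm above the bench) on the white rim disc (118 mm across) around the dial, 46 mm from the dial's axis, where the pointer's tip belongs.
- jar: Bystander: glass jar 80 mm across, 106 mm tall with glass sticks up to about 215 mm; loose. Origin: centre of its underside.
- bird: Bystander: small green glass bird, 75 mm tall, loose. Origin: centre of its underside.
- spanner: Bystander: steel spanner, 160 mm long, lying loose. Origin: in the middle of its underside.
There are look-alikes about, which are no part of the job. What is meant by the stopper is not blue or pink, and is the larger of those in its own colour.

How it is judged:
By the outcome, as a careful person would: the job done as asked, in the order asked, and still so for the second after the job is handed in, with the robot touching nothing.
It also fails if it takes over 61 s, if anything falls off the work surface, if the arm or the gripper's body presses on something with over 40 N, if the wrist force passes 120 N, or if a joint passes its speed limit or range.

ROBOT

A 6-joint arm with a two-finger parallel gripper is mounted at the origin on the work surface. World frame = base frame: x ahead of the robot, y to its left, z up, the work surface at z = 0. Lengths are in mm, angles in rad, forces in N, time in s.
With the tool pointing down it reaches from about 275 to 1000 mm from the base axis. Payload 8.4 kg.
Tool frame: the origin (TCP) lies between the finger pads; the fingertips stand r.finger_overhang ahead of it and the grasp point (between the pads) is the TCP (r.finger_overhang is the distance from the TCP to the fingertips, in mm); z points along the fingers, y is the line along which they close (so a half turn about z gives the same grasp; the last joint's range is limited). The gripper opens to 85 mm and grips with 20 to 120 N. Pads are 22 mm wide; open, the fingers measure 114 mm over their backs; the gripper's body (76 mm by 85 mm) begins 54 mm behind the grasp point. The pads swing forward as they close: fully open they stand 13 mm farther back than shut.
Start: joints at [1.212, 0.353, 1.633, -0, 1.155, -0.002], TCP at [218.297, 585.64, 250.281] pointing down, gripper open.
Joint ranges: [-2.63, 2.63], [-0.92, 2.1], [0.06, 2.66], [-1.3, 4.44], [0, 2.69], [-3.02, 3.02]. Speed limits (rad/s): [2.22, 2.22, 2.79, 3.14, 3.14, 3.14].

INTERFACE

Orientations are given as [roll, pitch, yaw] about the fixed x, y, z axes, in that order (R = Rz(yaw) Ry(pitch) Rx(roll)).
In Python, from rig import r, cams, sign_off gives the robot as it stands.
- The arm moves only by the shell command python3 -m crank 'ROWS' [FORCE]. ROWS is JSON, a list of rows, each a list of 7 numbers: the shift along the tool's x, y, z in m, then the turn, a rotation vector about the tool's x, y, z in rad, then the closure, from 0 (fully open) to 1 (shut). In form: [[dx, dy, dz, ax, ay, az, gripper], ...]. A call has 1 to 5 rows; each row is the pose to reach, as a shift and turn from the pose commanded when the call began, along the tool's axes at that moment; what a row does not reach only later rows make up. A row lasts 1/10 s, in which the tool goes at most 50 mm and 8.59 degrees, less where a joint would pass 70% of its speed; a pose out of reach is approached as far as the arm can. A call with a gripper value outside its range is refused whole. The fingers move at their own pace and stop on an object; FORCE is the grip in N (left out, the last holds). Time passes only in rows, so rows that repeat a pose let the fingers close. It gives the time, the measured TCP pose, the force, the opening and the grip force at its end, in the units of the state.
- r.sense(): the state, without advancing time (a new reading comes with each control period).
- cams.grab_frame(name): name is "scene" or "top"; returns a dict with "image" (400x640x3 uint8, red, green, blue), "fx", "fy", "cx", "cy" (pixels), "position" and "orientation" of the camera in the world. Camera axes: x right, y down, z forward; pixel columns grow to the right and rows downward; lengths in mm; the calibration is good to about 2 mm. A picture is of the moment at which its call begins. There is no depth.
- sign_off(): hands the job in; it is judged then, once.
The state is a dict: "clock": time; "qpos": joint angles; "qvel": joint speeds; "joint_efforts": joint torques, N m; "eef_pos": TCP position; "tcp_rot": TCP orientation; "contact_force": force on the tool from outside, world axes, zero at the start; "wrist_torque": the same for the moment, N m; "opening": opening from 0.0 (shut) to 1.0 (fully open); "grasp_force": force on a finger pad.
Only numpy, scipy, OpenCV 4.12 (cv2) and the standard library are available. Lean on these libraries where they do the work, as an engineer would, in place of code of your own. Each camera call takes 0.05 s, during which the arm holds its last target. There are 200 camera calls.

## Working session

There is one attempt and no reset: what is moved stays moved. The work goes in short steps, Python scripts to look and compute and a shell command to move; the robot and the scene stay as the last step left them, time stands still between calls to the robot, and variables do not carry over. Pictures are saved under pics/ and viewed, at most 10 in all, crops included, and the job is handed in when it is done.

```bash
mkdir -p pics; python3 - <<'E'
from rig import r,cams
import cv2,json
for n in("scene","top"):
    f=cams.grab_frame(n); cv2.imwrite(f"pics/{n}0.png",f["image"][:,:,::-1]); print(n,{k:v for k,v in f.items() if k!="image"})
print(r.sense(), r.finger_overhang)
E
```

```text
scene {'fx': 468.0266725714899, 'fy': 468.0266725714899, 'cx': 325.12729242906335, 'cy': 203.29614093010636, 'position': array([1320.02605444, -158.01036942, 1039.36201944]), 'orientation': array([-2.41569146,  0.00929853,  1.23141006])}
top {'fx': 450.94079131390447, 'fy': 450.94079131390447, 'cx': 315.823458322839, 'cy': 197.0210110297764, 'position': array([ 458.752575  ,   93.27978775, 1445.31196984]), 'orientation': array([-3.06038064, -0.01694868, -1.55653626])}
{'clock': 0.1, 'qpos': array([ 1.21161546e+00,  3.53606705e-01,  1.63403906e+00, -1.45814660e-05,
        1.15519377e+00, -2.39412869e-03]), 'qvel': array([-5.54827575e-04, -1.46041775e-03, -2.38247563e-03, -7.13305162e-04,
        2.41191620e-05,  4.79736319e-04]), 'joint_efforts': array([ 3.42214280e-04, -6.06362915e+01, -3.42820394e+01,  1.21983485e-04,
        3.96276257e-03, -2.82705486e-05]), 'eef_pos': array([218.15386088, 585.27364538, 249.62822375]), 'tcp_rot': array([-3.14034575e+00,  1.03476304e-05,  2.78481182e+00]), 'contact_force': array([-0.66219135,  0.97440969,  0.51719397]), 'wrist_torque': array([-0.01277971, -0.03183835, -0.02414887]), 'grasp_force': 0.0, 'opening': 0.9976646059773152} 19.0
```

View pics/scene0.png

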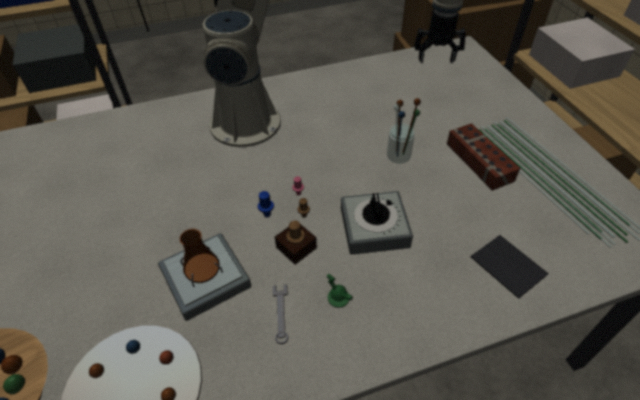

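View pics/top0.png

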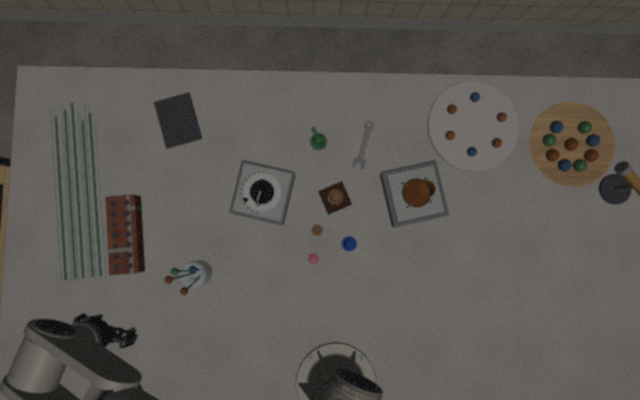

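The scene shows blue (top view 349,243), pink (313,259), small cork (317,230) and larger cork in the wooden rest (335,196). I choose the last one and will check it in a close crop.

```bash
cat > h.py <<'E'
import numpy as np,cv2
from scipy.spatial.transform import Rotation as R
from rig import r,cams
def ray(f,u,v):
    d=R.from_euler('xyz',f['orientation']).apply([(u-f['cx'])/f['fx'],(v-f['cy'])/f['fy'],1]); return d
def atz(f,u,v,z):
    d=ray(f,u,v); p=np.array(f['position']); return p+d*(z-p[2])/d[2]
def px(f,P):
    c=R.from_euler('xyz',f['orientation']).inv().apply(np.array(P)-f['position']); return np.array([f['cx']+f['fx']*c[0]/c[2],f['cy']+f['fy']*c[1]/c[2]])
def tri(f,a,g,b):
    d1,d2=ray(f,*a),ray(g,*b); A=np.stack([d1,-d2],1); p,q=np.array(f['position']),np.array(g['position'])
    s=np.linalg.lstsq(A,q-p,rcond=None)[0]; x,y=p+s[0]*d1,q+s[1]*d2; return (x+y)/2,np.linalg.norm(x-y)
def crop(im,x0,y0,x1,y1,k):
    c=cv2.resize(im[y0:y1,x0:x1,::-1],None,fx=k,fy=k,interpolation=cv2.INTER_CUBIC)
    return cv2.convertScaleAbs(c,alpha=1.6)
E
python3 - <<'E'
from h import *
t=cams.grab_frame('top')['image'];s=cams.grab_frame('scene')['image']
a=crop(t,225,155,355,235,3);b=crop(t,355,155,455,235,3)
top=np.hstack([a,b]) # 690x240
c=crop(s,150,180,280,320,2.4) if 0 else crop(s,155,185,425,315,2.56)
c=c[:, :690]
cv2.imwrite('pics/c1.png',np.vstack([top,c])); print(c.shape)
E
```

```text
(333, 690, 3)
```

View pics/c1.png

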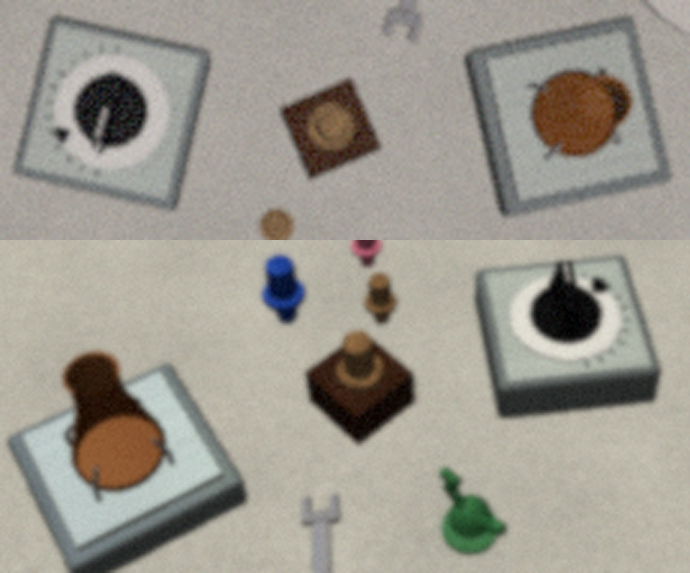

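The crop shows the large cork in the rest (grip top at crop 331,122 top view; 357,341 scene). The flask mouth is at about (605,100) and (92,370). The dial's beak, with its white line, points down the top view at about (97,150), and the wedge is at (62,135).

```bash
python3 - <<'E'
from h import *
f=cams.grab_frame('top');g=cams.grab_frame('scene')
T=lambda x,y:(225+x/3-.33,155+y/3-.33); S=lambda x,y:(155+x/2.56-.3,185+(y-240)/2.56-.3)
for n,a,b,z in [('stop',(331,122),(357,341),102),('mouth',(605,100),(92,370),182),('dial',(112,112),(566,317),66),('rest',(331,130),(360,388),50),]:
    print(n,atz(f,*T(*a),z).round(1),atz(g,*S(*b),z).round(1),tri(f,T(*a),g,S(*b)))
b=[atz(f,*T(*p),60).round(1) for p in [(55,17),(209,53),(174,207),(17,170)]];print('box',b,np.mean(b,0)); print('mark',atz(f,*T(71,135),72))
b=[atz(f,*T(*p),52).round(1) for p in [(469,55),(630,18),(668,178),(507,212)]];print('shaker',b,np.mean(b,0))
b=[atz(f,*T(*p),50).round(1) for p in [(281,106),(350,81),(380,148),(311,177)]];print('rest',b,np.mean(b,0))
for y in(0,):
  t=crop(f['image'],225,155,310,235,8);s=crop(g['image'],335,180,420,260,8)
  cv2.imwrite('pics/c2.png',t[:600]); 
E
```

```text
stop [574.4  14.8 102. ] [573.2  11.7 102. ] (array([573.92059891,  13.21275281, 102.35992794]), np.float64(3.2274151901303556))
mouth [ 592.4 -238.8  182. ] [ 587.6 -238.3  182. ] (array([ 591.81932809, -237.67933727,  186.82416389]), np.float64(0.3093835010121898))
dial [584.2 236.7  66. ] [588.6 236.7  66. ] (array([584.87997164, 237.89063342,  61.26888157]), np.float64(1.4081057830649653))
rest [570.5  11.6  50. ] [592.3   5.9  50. ] (array([572.70307739,  10.20166648,  23.35743188]), np.float64(0.2882286215337735))
box [array([682.2, 298.4,  60. ]), array([647.4, 139. ,  60. ]), array([488.3, 171.8,  60. ]), array([523.7, 332.8,  60. ])] [585.4 235.5  60. ]
mark [559.55180498 277.1017414   72.        ]
shaker [array([ 650.9, -131.1,   52. ]), array([ 692.7, -299.7,   52. ]), array([ 526., -338.,   52.]), array([ 488.4, -170.8,   52. ])] [ 589.5 -234.9   52. ]
rest [array([594.7,  63.7,  50. ]), array([621.9,  -7.6,  50. ]), array([552.6, -39.3,  50. ]), array([521.5,  31.8,  50. ])] [572.675  12.15   50.   ]
```

View pics/c2.png

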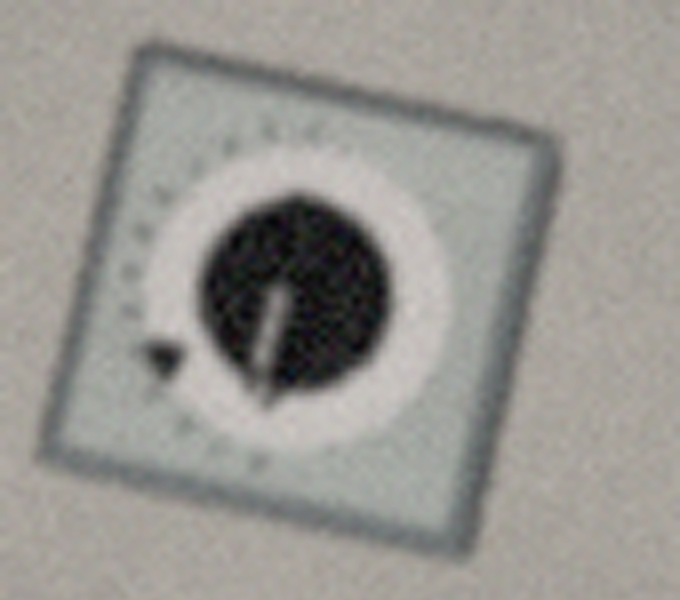

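The dial centre is at (298,297) and the beak tip at (263,405), against the wedge at (165,358), so the dial needs about 0.83 rad clockwise. Now I'll lift and head for the stopper.

```bash
cat > to.py <<'E'
import sys
from h import *
s=r.sense(); a=list(map(float,sys.argv[1:])); M=R.from_euler('xyz',s['tcp_rot'])
print(s['eef_pos'].round(1),s['tcp_rot'].round(3),'shift m',(M.inv().apply(np.array(a[:3])-s['eef_pos'])/1000).round(4), 'az', round(-(a[3]-s['tcp_rot'][2]),3) if len(a)>3 else '')
E
python3 -m crank '[[0,0,-0.05,0,0,0,0],[-0.03,-0.02,-0.08,0,0,0,0],[-0.07,-0.05,-0.08,0,0,0,0],[-0.11,-0.08,-0.08,0,0,0,0],[-0.15,-0.11,-0.08,0,0,0,0]]' 40
python3 to.py 573.5 13 250
```

```text
clock: 0.8
eef_pos: [321.0, 428.7, 330.6]
tcp_rot: [3.141, 0.0, 2.786]
contact_force: [1.1, -0.0, -0.0]
opening: 1.001
grasp_force: 0.0
[321.  428.7 330.6] [3.141 0.    2.786] shift m [-0.3815 -0.3017  0.0805] az
```

```bash
python3 -m crank '[[-0.04,-0.03,0,0,0,0,0],[-0.08,-0.06,0,0,0,0,0],[-0.12,-0.09,0,0,0,0,0],[-0.16,-0.12,0.0,0,0,0,0],[-0.2,-0.15,0.0,0,0,0,0]]' >/dev/null
python3 -m crank '[[-0.04,-0.03,0.02,0,0,0,0],[-0.08,-0.06,0.04,0,0,0,0],[-0.12,-0.1,0.06,0,0,0,0],[-0.15,-0.13,0.08,0,0,0,0],[-0.181,-0.151,0.08,0,0,0,0]]' >/dev/null
python3 -m crank '[[0,0,0,0,0,0,0],[0,0,0,0,0,0,0]]'
python3 to.py 573.5 13 170
python3 - <<'E'
from h import *
f=cams.grab_frame('top');g=cams.grab_frame('scene')
t=crop(f['image'],295,155,375,235,5);s=crop(g['image'],255,165,335,245,5)
cv2.imwrite('pics/c3.png',np.hstack([t,s]))
p=r.sense()['eef_pos']; print(px(f,p),px(g,p))
E
```

```text
clock: 2.0
eef_pos: [571.9, 14.7, 249.9]
tcp_rot: [-3.141, -0.001, 2.782]
contact_force: [-0.0, -0.1, -0.2]
opening: 1.002
grasp_force: 0.0
[571.9  14.7 249.9] [-3.141e+00 -1.000e-03  2.782e+00] shift m [-0.0022 -0.001   0.0799] az 
[337.71353735 191.6839839 ] [292.08959235 183.19908749]
```

View pics/c3.png

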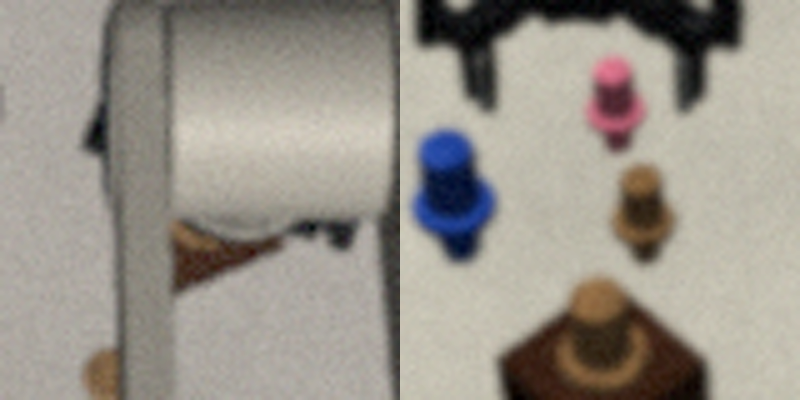

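Close up, the fingers straddle the stopper's line (finger midpoint at crop 585,106, grip top at 599,296). The geometry agrees with the estimate, so I'll descend and grip.

```bash
python3 -m crank '[[-0.002,-0.001,0.04,0,0,0,0],[-0.002,-0.001,0.08,0,0,0,0],[-0.002,-0.001,0.12,0,0,0,0],[-0.002,-0.001,0.15,0,0,0,0],[-0.002,-0.001,0.165,0,0,0,0]]' 
python3 -m crank '[[0,0,0,0,0,0,0.4],[0,0,0,0,0,0,0.8],[0,0,0,0,0,0,1],[0,0,0,0,0,0,1],[0,0,0,0,0,0,1]]' 40
python3 -m crank '[[0,0,0,0,0,0,1],[0,0,0,0,0,0,1]]' 40
```

```text
clock: 2.6
eef_pos: [571.6, 15.5, 83.4]
tcp_rot: [-3.141, -0.003, 2.787]
contact_force: [0.8, -0.3, -0.5]
opening: 0.998
grasp_force: 0.0
clock: 3.1
eef_pos: [574.5, 14.3, 87.2]
tcp_rot: [3.14, 0.003, 2.785]
contact_force: [-1.2, 1.2, 5.4]
opening: 0.364
grasp_force: 39.1
clock: 3.3
eef_pos: [574.5, 14.2, 87.2]
tcp_rot: [3.14, 0.003, 2.785]
contact_force: [-0.7, 1.7, 6.1]
opening: 0.365
grasp_force: 39.1
```

```bash
python3 -m crank '[[0,0,-0.03,0,0,0,1],[0,0,-0.07,0,0,0,1],[0,0,-0.11,0,0,0,1],[0,0,-0.15,0,0,0,1],[0,0,-0.2,0,0,0,1]]' 
python3 -m crank '[[0,0,0,0,0,0,1],[0,0,0,0,0,0,1]]' 40
python3 to.py 590.5 -238.3 285
```

```text
clock: 3.8
eef_pos: [572.5, 14.1, 287.1]
tcp_rot: [-3.141, -0.001, 2.785]
contact_force: [1.3, 0.1, -2.0]
opening: 0.361
grasp_force: 39.8
clock: 4.0
eef_pos: [574.0, 14.1, 287.5]
tcp_rot: [3.14, 0.004, 2.785]
contact_force: [-1.1, -0.4, -1.8]
opening: 0.363
grasp_force: 39.8
[574.   14.1 287.5] [3.14  0.004 2.785] shift m [-0.1037 -0.2307  0.0025] az
```

```bash
python3 -m crank '[[-0.01,-0.03,0,0,0,0,1],[-0.03,-0.07,0,0,0,0,1],[-0.05,-0.11,0,0,0,0,1],[-0.07,-0.15,0,0,0,0,1],[-0.09,-0.19,0,0,0,0,1]]'>/dev/null 
python3 -m crank '[[-0.01,-0.03,0,0,0,0,1],[-0.0137,-0.0407,0,0,0,0,1],[-0.0137,-0.0407,0,0,0,0,1],[-0.0137,-0.0407,0,0,0,0,1],[-0.0137,-0.0407,0,0,0,0,1]]' 40
python3 to.py 590.5 -238.3 285
python3 - <<'E'
from h import *
f=cams.grab_frame('top');g=cams.grab_frame('scene')
t=crop(f['image'],385,145,465,225,5);s=crop(g['image'],150,150,230,290,5)[:,:]
s2=np.zeros((600,800,3),np.uint8); s2[:400,:400]=t; s2[:,400:]=s[:600]
cv2.imwrite('pics/c4.png',s2)
E
```

```text
clock: 5.0
eef_pos: [589.9, -236.7, 285.1]
tcp_rot: [3.141, -0.001, 2.786]
contact_force: [-0.2, 0.4, -1.4]
opening: 0.361
grasp_force: 39.9
[ 589.9 -236.7  285.1] [ 3.141e+00 -1.000e-03  2.786e+00] shift m [-0.0012 -0.0013  0.    ] az
```

View pics/c4.png

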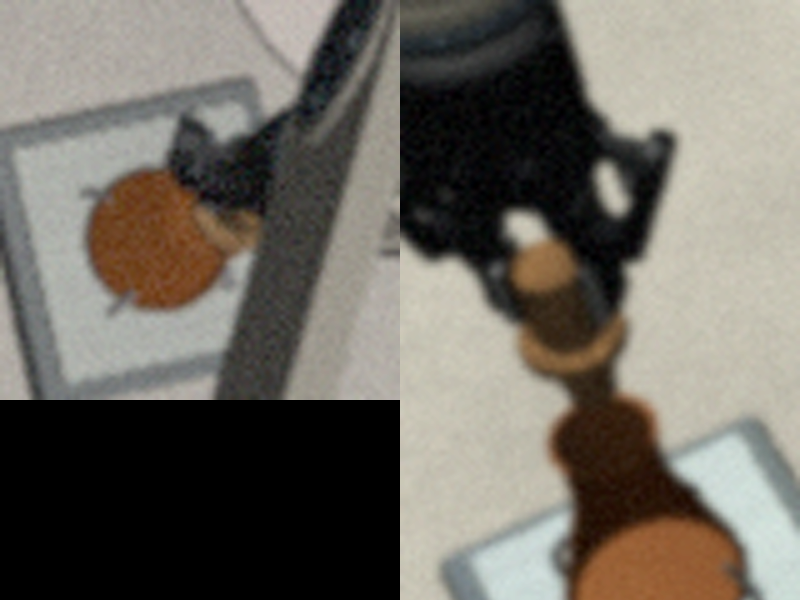

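The scene view shows the stopper hanging above the neck: flange centre at crop (573,345), grip top at (545,262), mouth centre at about (604,432). I'll check these against projections.

```bash
python3 - <<'E'
from h import *
g=cams.grab_frame('scene')
q=lambda P:((px(g,P)-[150,150])*5+[402,2]).round(0)
p=r.sense()['eef_pos']
for dz in (15,-33,-37,-72): print(dz,q(p+[0,0,dz]))
for m in([590,-238,182],[590,-238,172]): print(q(m))
print(atz(g,150+(573-402)/5,150+(345-2)/5,p[2]-33),atz(g,150+(545-402)/5,150+(262-2)/5,p[2]+15))
E
```

```text
15 [546. 262.]
-33 [573. 335.]
-37 [575. 341.]
-72 [593. 390.]
[607. 433.]
[611. 446.]
[ 596.0315891  -237.87312484  252.49264042] [ 589.79812068 -237.62037422  300.49264042]
```

```bash
python3 -m crank '[[-0.001,-0.001,0.01,0,0,0,1],[-0.001,-0.001,0.022,0,0,0,1],[-0.001,-0.001,0.035,0,0,0,1],[-0.001,-0.001,0.047,0,0,0,1],[-0.001,-0.001,0.057,0,0,0,1]]' 
python3 -m crank '[[0,0,0.002,0,0,0,1],[0,0,0.004,0,0,0,1],[0,0,0.006,0,0,0,1],[0,0,0.007,0,0,0,1],[0,0,0.008,0,0,0,1]]'
```

```text
clock: 5.65
eef_pos: [590.0, -239.4, 226.6]
tcp_rot: [3.142, -0.002, 2.785]
contact_force: [0.7, 0.3, -1.0]
opening: 0.363
grasp_force: 39.9
clock: 6.15
eef_pos: [590.7, -239.6, 220.8]
tcp_rot: [-3.142, 0.001, 2.785]
contact_force: [-0.4, 0.3, -1.6]
opening: 0.363
grasp_force: 39.9
```

```bash
python3 -m crank '[[0,0,0.001,0,0,0,1],[0,0,0.002,0,0,0,1],[0,0,0.003,0,0,0,1],[0,0,0.003,0,0,0,1]]'
python3 -m crank '[[0,0,0.001,0,0,0,1],[0,0,0.002,0,0,0,1],[0,0,0.002,0,0,0,1]]'
```

```text
clock: 6.55
eef_pos: [590.7, -239.6, 219.4]
tcp_rot: [-3.142, 0.001, 2.785]
contact_force: [-5.8, 1.9, 13.1]
opening: 0.36
grasp_force: 41.4
clock: 6.85
eef_pos: [590.8, -239.7, 219.3]
tcp_rot: [-3.142, 0.002, 2.785]
contact_force: [-9.9, 4.1, 26.9]
opening: 0.36
grasp_force: 42.8
```

Contact came at z=219.3, the predicted home height (219). Releasing and looking.

```bash
python3 -m crank '[[0,0,-0.002,0,0,0,1],[0,0,-0.003,0,0,0,0.5],[0,0,-0.003,0,0,0,0],[0,0,-0.003,0,0,0,0],[0,0,-0.003,0,0,0,0]]'
python3 -m crank '[[0,0,-0.02,0,0,0,0],[0,0,-0.05,0,0,0,0],[0,0,-0.09,0,0,0,0],[0,0,-0.12,0,0,0,0],[0,0,-0.12,0,0,0,0]]'
python3 to.py 585.2 236.5 338 2.83
python3 - <<'E'
from h import *
g=cams.grab_frame('scene')
cv2.imwrite('pics/c5.png',crop(g['image'],150,170,250,280,4))
q=lambda P:((px(g,P)-[150,170])*4).round(0)
for z in(182,190,234): print(q([590,-239,z]))
E
```

```text
clock: 7.35
eef_pos: [590.5, -239.5, 217.9]
tcp_rot: [-3.142, -0.001, 2.785]
contact_force: [0.3, 0.9, 0.3]
opening: 0.978
grasp_force: 0.0
clock: 7.85
eef_pos: [592.4, -240.3, 343.3]
tcp_rot: [-3.141, 0.007, 2.785]
contact_force: [0.3, -0.3, 0.9]
opening: 0.997
grasp_force: 0.0
[ 592.4 -240.3  343.3] [-3.141  0.007  2.785] shift m [0.1733 0.4443 0.0039] az -0.045
[162. 265.]
[159. 257.]
[141. 208.]
```

View pics/c5.png

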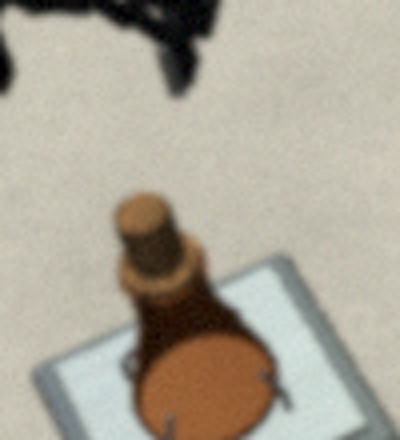

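The stopper sits home and upright (grip top at crop 143,213, flange on the rim). Now I'll go over the dial and work out the angles.

```bash
python3 -m crank '[[0.017,0.044,0,0,0,0,0],[0.034,0.088,0,0,0,0,0],[0.051,0.132,0,0,0,0,0],[0.068,0.176,0,0,0,0,0],[0.085,0.22,0,0,0,0,0]]'>/dev/null
python3 -m crank '[[0.017,0.044,0,0,0,0,0],[0.034,0.088,0,0,0,0,0],[0.051,0.132,0,0,0,0,0],[0.068,0.176,0.03,0,0,-0.02,0],[0.085,0.22,0.05,0,0,-0.045,0]]'
python3 - <<'E'
from h import *
f=cams.grab_frame('top');g=cams.grab_frame('scene')
T=lambda x,y:(225+x/8-.44,155+y/8-.44)
C=np.array([585.5,236.3])
for n,p in (('tip',(263,405)),('tail',(296,190)),('lineend',(280,292)),('mark',(167,358)),('marktip',(178,354))):
    w=atz(f,*T(*p),72)[:2]; d=w-C; print(n,w.round(1),np.hypot(*d).round(1),np.arctan2(d[1],d[0]).round(3))
a=np.array([atz(f,*T(*p),60)[:2] for p in [(150,45),(555,140),(465,555),(45,455)]]); print('box c',a.mean(0), 'axis', [np.arctan2(*(v[::-1])) for v in (a[3]-a[0],a[2]-a[1])])
E
python3 to.py 585.5 236.3 170 2.80
```

```text
clock: 8.9
eef_pos: [584.1, 227.1, 289.0]
tcp_rot: [-3.14, -0.001, 2.831]
contact_force: [1.3, -0.5, -0.2]
opening: 1.0
grasp_force: 0.0
tip [543.1 249. ] 44.2 2.85
tail [625.7 238.5] 40.3 0.054
lineend [586.4 243.6] 7.4 1.444
mark [560.5 285.9] 55.6 2.037
marktip [562.1 281.8] 51.2 2.046
box c [585.47782617 235.67656754] axis [np.float64(2.9205671912312585), np.float64(2.9479098264826122)]
[582.4 229.9 286.1] [-3.139 -0.006  2.835] shift m [-0.0017  0.0074  0.1161] az 0.035
```

```bash
python3 -m crank '[[-0.002,0.0075,0.04,0,0,-0.025,0],[-0.002,0.0075,0.08,0,0,-0.025,0],[-0.002,0.0075,0.116,0,0,-0.025,0],[-0.002,0.0075,0.116,0,0,-0.025,0],[-0.002,0.0075,0.116,0,0,-0.025,0]]'
python3 to.py 585.5 236.3 100 2.86
```

```text
clock: 9.5
eef_pos: [588.9, 231.7, 174.9]
tcp_rot: [-3.14, -0.002, 2.854]
contact_force: [0.0, -0.4, 1.3]
opening: 1.001
grasp_force: 0.0
[588.9 231.7 174.9] [-3.140e+00 -2.000e-03  2.854e+00] shift m [0.0045 0.0036 0.075 ] az -0.006
```

```bash
python3 -m crank '[[0.0045,0.0036,0.03,0,0,0,0],[0.0045,0.0036,0.06,0,0,0,0],[0.0045,0.0036,0.074,0,0,0,0],[0.0045,0.0036,0.074,0,0,0,0],[0.0045,0.0036,0.074,0,0,0,0]]'
python3 to.py 585.5 236.3 100 2.86
python3 -m crank '[[0,0,0,0,0,0,0.3],[0,0,0,0,0,0,0.5],[0,0,0,0,0,0,0.6],[0,0,0,0,0,0,0.65],[0,0,0,0,0,0,0.7]]' 30
python3 -m crank '[[0,0,0,0,0,0,1],[0,0,0,0,0,0,1],[0,0,0,0,0,0,1],[0,0,0,0,0,0,1]]' 30
```

```text
clock: 10.0
eef_pos: [587.0, 237.2, 103.0]
tcp_rot: [3.14, 0.002, 2.855]
contact_force: [-0.8, 0.8, -0.6]
opening: 0.999
grasp_force: 0.0
[587.  237.2 103. ] [3.140e+00 2.000e-03 2.855e+00] shift m [ 0.0012 -0.0013  0.003 ] az -0.005
clock: 10.5
eef_pos: [586.0, 237.0, 101.4]
tcp_rot: [3.141, 0.0, 2.855]
contact_force: [-0.3, 0.8, 0.4]
opening: 0.3
grasp_force: 0.0
clock: 10.9
eef_pos: [585.8, 236.9, 101.4]
tcp_rot: [-3.141, -0.0, 2.855]
contact_force: [-1.5, -1.9, 4.1]
opening: 0.182
grasp_force: 30.6
```

```bash
python3 -m crank '[[0,0,0,0,0,0.1,1],[0,0,0,0,0,0.2,1],[0,0,0,0,0,0.3,1],[0,0,0,0,0,0.4,1],[0,0,0,0,0,0.5,1]]' 40
python3 -m crank '[[0,0,0,0,0,0.1,1],[0,0,0,0,0,0.2,1],[0,0,0,0,0,0.3,1],[0,0,0,0,0,0.315,1],[0,0,0,0,0,0.315,1]]' 40
```

```text
clock: 11.4
eef_pos: [585.9, 237.0, 101.4]
tcp_rot: [3.142, 0.0, 2.351]
contact_force: [-1.3, -1.0, 3.6]
opening: 0.181
grasp_force: 40.7
clock: 11.9
eef_pos: [586.1, 237.0, 101.4]
tcp_rot: [3.141, -0.0, 2.042]
contact_force: [-0.8, -0.9, 4.7]
opening: 0.18
grasp_force: 40.6
```

```bash
python3 -m crank '[[0,0,0,0,0,0,1],[0,0,0,0,0,0,0.5],[0,0,0,0,0,0,0],[0,0,0,0,0,0,0],[0,0,0,0,0,0,0]]' 40
python3 -m crank '[[0,0,-0.03,0,0,0,0],[0,0,-0.07,0,0,0,0],[0,0,-0.11,0,0,0,0],[0,0,-0.15,0,0,0,0],[0,0,-0.2,0,0,0,0]]'
python3 -m crank '[[0,-0.04,-0.0,0,0,0,0],[0,-0.09,0,0,0,0,0],[0,-0.14,0,0,0,0,0],[0,-0.19,0,0,0,0,0],[0,-0.24,0,0,0,0,0]]'
python3 -m crank '[[0,0,0,0,0,0,0],[0,0,0,0,0,0,0]]' >/dev/null
python3 - <<'E'
from h import *
f=cams.grab_frame('top');g=cams.grab_frame('scene')
t=crop(f['image'],235,165,290,225,7);s=crop(g['image'],345,185,405,245,7)
o=np.zeros((420,805,3),np.uint8); o[:,:385]=t; o[:,385:]=s
cv2.imwrite('pics/c6.png',o[:,:800])
E
```

```text
clock: 12.4
eef_pos: [585.9, 236.9, 101.1]
tcp_rot: [-3.141, 0.0, 2.04]
contact_force: [0.6, -0.2, -0.4]
opening: 0.852
grasp_force: 0.0
clock: 12.9
eef_pos: [585.0, 236.6, 301.7]
tcp_rot: [-3.139, -0.0, 2.04]
contact_force: [-0.1, 1.3, -0.1]
opening: 0.997
grasp_force: 0.0
clock: 13.4
eef_pos: [369.9, 127.6, 301.0]
tcp_rot: [3.142, 0.0, 2.04]
contact_force: [0.6, 0.6, 1.3]
opening: 1.0
grasp_force: 0.0
```

View pics/c6.png

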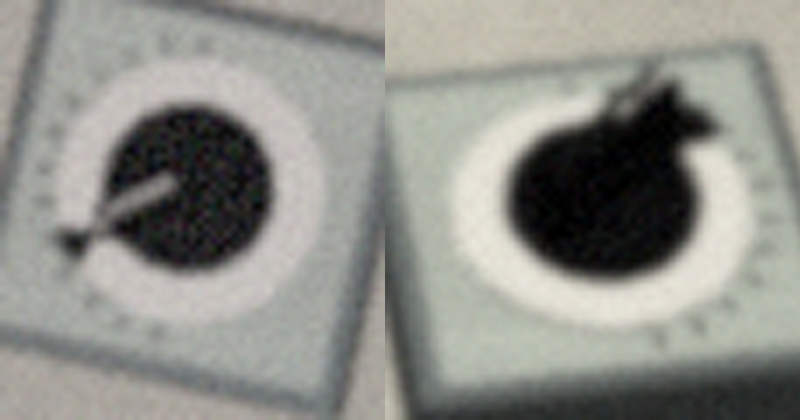

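The top view shows the beak tip at crop (97,230) against the wedge at (75,242), which looks aligned. I'll check closely with averaged, rectified pictures.

```bash
python3 - <<'E'
from h import *
out=[]
for n in('top','scene'):
    F=[cams.grab_frame(n) for _ in range(16)]; f=F[0]
    im=np.mean([x['image'].astype(float) for x in F],0).astype(np.uint8)
    def rect(z,C):
        k=3; g=np.mgrid[-66:66:1/k,-66:66:1/k]  # rows: x decreasing -> up is +x ; cols: y decreasing
        P=np.stack([C[0]-g[0],C[1]-g[1],np.full_like(g[0],z)],-1).reshape(-1,3)
        c=R.from_euler('xyz',f['orientation']).inv().apply(P-f['position'])
        u=(f['cx']+f['fx']*c[:,0]/c[:,2]).reshape(g[0].shape).astype(np.float32);v=(f['cy']+f['fy']*c[:,1]/c[:,2]).reshape(g[0].shape).astype(np.float32)
        return cv2.remap(im[:,:,::-1],u,v,cv2.INTER_CUBIC)
    C=np.array([585.5,236.5])
    for _ in range(3):   # centre by white rim hull at z~62
        w=rect(63,C).astype(float); m=(w.min(2)>np.percentile(w.min(2),50)+0)  # rough
        sat=w.max(2)-w.min(2)
        g=cv2.cvtColor(w.astype(np.uint8),cv2.COLOR_BGR2GRAY); t=np.percentile(g,90)
        m=((w[:,:,2]>0.9*np.percentile(w[:,:,2],95))).astype(np.uint8)
        m=cv2.morphologyEx(m,cv2.MORPH_OPEN,np.ones((5,5)))
        nl,lab,st,cen=cv2.connectedComponentsWithStats(m); i=1+st[1:,4].argmax()
        h=cv2.convexHull(np.argwhere(lab==i)[:,::-1].astype(np.int32)); e=cv2.fitEllipse(h)
        C=C-np.array([e[0][1]-198,e[0][0]-198])/3
    print(n,'centre',C.round(1),'axes mm',np.array(e[1])/3)
    w=rect(72,C)
    d=cv2.convertScaleAbs(w,alpha=1.6)
    for a in(2.04,):
        for rr in(60,):
            p=(198-3*np.array([np.sin(a),np.cos(a)])*30); q=(198-3*np.array([np.sin(a),np.cos(a)])*64)
            cv2.line(d,tuple(map(int,q)),tuple(map(int,198-3*np.array([np.sin(a),np.cos(a)])*58)),(0,0,255),1)
    # dark polar profile
    v=w.max(2).astype(float); th=np.linspace(1.2,2.9,341)
    for rr in(47,50,53,56):
        s=cv2.remap(v.astype(np.float32),(198-3*rr*np.sin(th)).astype(np.float32)[None],(198-3*rr*np.cos(th)).astype(np.float32)[None],cv2.INTER_LINEAR)[0]
        k=np.clip(0.6*np.median(s)-s,0,None); print(rr,'dark centre',(k@th/k.sum()).round(3),'width mm',((k>0).sum()*.005*rr).round(1))
    out.append(d)
cv2.imwrite('pics/c7.png',np.hstack(out))
E
```

```text
top centre [585.1 237.8] axes mm [117.6120402  119.49463908]
47 dark centre 2.029 width mm 5.2
50 dark centre 2.037 width mm 7.8
53 dark centre 2.039 width mm 11.4
56 dark centre 2.035 width mm 14.3
scene centre [584.  237.2] axes mm [115.2922465  116.74870809]
47 dark centre 2.152 width mm 26.1
50 dark centre 2.134 width mm 28.8
53 dark centre 2.123 width mm 30.2
56 dark centre 2.139 width mm 31.1
```

View pics/c7.png

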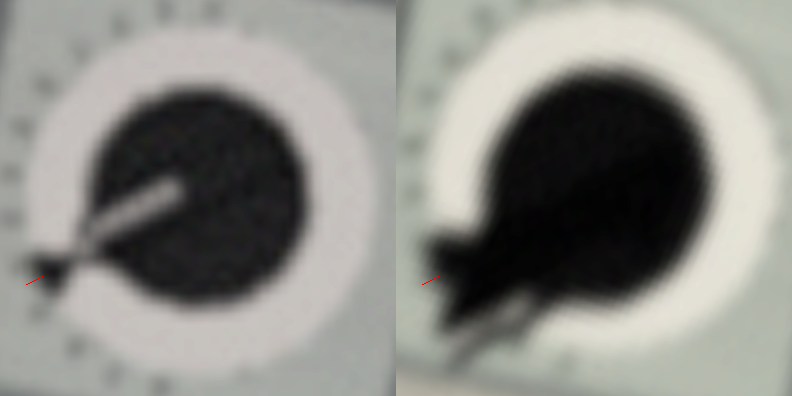

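The rectified view shows the beak tip at (72,262), which is 2.04 rad. The wedge centre is at 2.037 rad, so they are aligned within measurement error. The arm is clear, so I'm handing in.

```bash
python3 -c "
from rig import r,sign_off
print(r.sense()['clock']); print(sign_off())"
```

```text
15.3
the job is handed in; nothing more can be done
None
```

The job is handed in at 15.3 s: the cork stopper is fully home in the flask, the dial's pointed end stands at the mark to within about 0.02 rad, and the gripper is open and clear; I didn't re-check the jar, bird and spanner by camera, but no move went near them.

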